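# Load a cylinder casting on its rod into the drip tray

## Robot

A 6-joint arm with a two-finger parallel gripper is mounted at the origin on the work surface. World frame = base frame: x ahead of the robot, y to its left, z up, the work surface at z = 0. Lengths are in m, angles in rad, forces in N, time in s.
With the tool pointing down it reaches from about 0.4 to 0.825 m from the base axis. Payload 7 kg.
Tool frame: the origin (TCP) lies midway between the tips of the shut fingers; the grasp point (between the pads) lies 19 mm behind it (ctrl.grasp_offset is the distance from the TCP to the grasp point, in m); z points along the fingers, y is the line along which they close (so a half turn about z gives the same grasp; the last joint's range is limited). The gripper opens to 85 mm and grips with 20 to 120 N. Pads are 22 mm wide; open, the fingers measure 114 mm over their backs; the gripper's body (76 mm by 85 mm) begins 54 mm behind the grasp point. The pads swing forward as they close: fully open they stand 13 mm farther back than shut.
Start: joints at [-1.003, 0.359, 0.012, 0, -1.224, -0.288], TCP at [0.186, -0.649, 0.231] pointing down, gripper open.
Joint ranges: [-3.07, 3.07], [-1.43, 2.12], [-1.02, 1.25], [-3.03, 1.67], [-3.05, -0], [-3.03, 3.03]. Speed limits (rad/s): [2.39, 2.39, 3.01, 3.14, 3.14, 3.14].

## Interface

Orientations are given as a 3x3 rotation matrix whose columns are the frame's x, y, z axes.
In Python, from plant import ctrl, eyes, nets gives the robot as it stands. The module is installed in compiled form; this text tells all that it offers.
- The arm moves only by the tool apply_moves, never from a script. Its argument "series" is a list of rows, each an object of numbers: "dx", "dy", "dz": the shift along the world's x, y, z in m; "wx", "wy", "wz": the turn, a rotation vector about the world's x, y, z in units of 5 degrees (1.0 is 5 degrees); "jaw": the opening, from -1 (shut) to 1 (fully open). A call has 1 to 12 rows; each row is the pose to reach, as a shift and turn from the pose commanded when the call began; what a row does not reach only later rows make up. A row lasts 1/12 s, in which the tool goes at most 41.7 mm and 7.16 degrees, less where a joint would pass 70% of its speed; a pose out of reach is approached as far as the arm can. A call with a gripper value outside its range is refused whole. The fingers move at their own pace and stop on an object; "squeeze" is the grip in N (left out, the last holds). Time passes only in rows, so rows that repeat a pose let the fingers close. It gives the time, the measured TCP pose, the force, the opening and the grip force at its end, in the units of the state.
- ctrl.sense(): the state, without advancing time (a new reading comes with each control period).
- eyes.camera(name): name is "scene" or "top"; returns a dict with "image" (400x640x3 uint8, red, green, blue), "intrinsics" (3x3 intrinsics, pixels), "distortion" ([k1, k2, p1, p2, k3] as OpenCV has them; the pictures are not rectified), "cam_to_world" (4x4, takes a point from camera to world coordinates). Camera axes: x right, y down, z forward; pixel columns grow to the right and rows downward; lengths in m; the calibration is good to about 2 mm. A picture is of the moment at which its call begins. There is no depth.
- ctrl.hand_in(): hands the job in; it is judged then, once.
Trained networks look in a picture, given as the dict that the camera call returned (one of the last four; its "shot" number tells which), for a name from the list of things; names that differ only in an ending like _2 or _b are one class to them, and where a whole thing is asked for, a point or a joint stands for the part that bears it (a point fixed in the world has none). Each returns a list of dicts, best first, with "confidence" (0 to 1); they miss things now and then, are a little off and sometimes report something else, mostly with a low value. They report only what shows in the picture. A call takes as long as a camera call. They do not tell look-alikes from the thing itself.
- nets.recognise(query, picture): "xyz" ([x, y, z] in m, in world coordinates, good to about 4 mm: the middle of the surface that is visible of it).
- nets.outline_of(query, picture): "region" (400x640 bool, what is visible of it).
The state is a dict: "time_s": time; "joints": joint angles; "dq": joint speeds; "tau": joint torques, N m; "tool_pos": TCP position; "eef_rot": TCP orientation; "force": force on the tool from outside, world axes, zero at the start; "torque": the same for the moment, N m; "opening": opening from 0.0 (shut) to 1.0 (fully open); "grip_force": force on a finger pad.
Only numpy, scipy, OpenCV 4.12 (cv2) and the standard library are available. Lean on these libraries where they do the work, as an engineer would, in place of code of your own. Each camera call takes 0.05 s, during which the arm holds its last target. There are 200 camera calls.

## Task

Take the yellow-handled rod off its black rest, thread it nose first through the bore of the aluminium casting lying in the green nest, and push it gently on until you feel its copper stop collar pressing lightly against the casting. Lift the casting out on the rod, never touching it with the gripper, lay the rod level across the two blue slotted posts of the drip tray with the casting hanging between them, and let go. Leave the red bin, the two spare castings and the loose seal where they are.

Things in the scene. Friction and masses are not known exactly. Their poses are not given: they have to be found in the camera images.
- rod: Loading rod, 0.21 kg, lying level in the rest's slots. Origin: on its axis, at the grip point of the yellow handle; x along the rod to its nose, z up. Handle block 22 wide (y), 26 high (z), x = -40 to +18 mm; then a 14 mm square neck to x = 42; then a round nose of 14 mm diameter. Nose-heavy: about 0.12 N m about the origin, up to 0.4 with the casting on; grip hard (60 N).
- rod_tip (a point): Tip of the nose, on the axis, at rod x = 150 mm; the last 9 mm taper from 14 to 6 mm diameter. A copper stop collar (28 mm diameter, 8 thick) is clamped on the rod; it does not slip under 25 N. It is set differently each time and not measured: its front face lies anywhere from rod x = 50 to 74 mm. Find it by feel.
- casting: Cast-aluminium cylinder body, 0.12 to 0.3 kg, loose in the nest. Origin: middle of its bore; x along the bore in the direction the rod must travel, z up. Barrel 38 mm outer diameter, x = -22 to +22; bore 17 mm diameter right through. Flat foot 40 x 44 x 8 mm, underside 26 mm below the bore axis; nipple on top reaches 33 mm above the axis.
- bore_entry (a point): Centre of the bore's mouth on the entry side (casting x = -22 mm), where the rod enters.
- nest: Fixed green block 66 wide, x = -42 to 35 mm, top z = 32; bore axis of the casting on it at z = 58. Origin: on the table under the casting; x as the rod must travel. Rails up to z = 39 leave 2.5 mm play. End wall at x = 23 to 33, up to z = 78, backs the casting 1 to 2 mm behind it; its 26 mm slot, open above, passes the nose and lets the loaded rod lift straight up. Entry side open.
- rest: Fixed black rest where the rod starts: base plate 170 x 70 x 10 mm, two slotted posts 46 wide and 10 thick, centred at x = 30 and 134 mm of its frame (x along the rod; origin on the table below the rod's origin, within 3 mm). Slots open above, 22 wide, floor z = 63, post tops z = 85.
- tray: Fixed aluminium drip tray 220 x 110 mm (x = -55 to +165), rim 25 high, with two blue slotted posts like the rest's: at x = 30 and 134 mm, 10 thick, slots 22 wide, floor z = 63, tops z = 85. Origin: on the table below where the rod's origin belongs; x points as the rod's nose must. Tray and rest swap sides of the nest at random.
- tray_seat (a point): Where the rod's origin belongs when it lies in the tray's slots: 70 mm above the tray's origin. The near post comes between handle and collar, so along the rod there is about 7 mm either way.
- red_bin: Bystander: red picking bin 100 x 90 x 45 mm beyond the nest; origin under its middle.
- spare_a: Bystander: a spare casting of the same kind standing on the table on its foot; origin in its bore.
- spare_b: Bystander: another spare casting standing on the table on its foot; origin in its bore.
- seal: Bystander: black seal ring, 32 mm diameter, 10 high, on the table; origin under its middle.
Mind the look-alikes: they are no part of the job. Leave any brown look-alike of the rod alone. Of the things that look like the nest, take the one that is nearest to the robot's base at the start.

How it is judged:
On the way, in this order (a step that is already met when the one before it is completed fails the run):
1. the rod is through the casting's bore and its stop collar bears on the casting with more than 1.5 N, the casting still in the nest (contact force between collar_c0 and casting above 1.5 N and x of rod_tip in the frame of casting between 0.04 and 0.095 m and y of casting in the frame of rod between -0.005 and 0.005 m and z of casting in the frame of rod between -0.006 and 0.006 m and angle between the x axis of rod and the x axis of casting, either way round below 0.2 rad and distance between casting and nest below 0.068 m), for 0.1 s.
2. the casting hangs on the rod, lifted at least 25 mm (height (world z) of casting above 0.083 m and x of rod_tip in the frame of casting between 0.04 and 0.095 m and y of casting in the frame of rod between -0.005 and 0.005 m and z of casting in the frame of rod between -0.006 and 0.006 m and angle between the x axis of rod and the x axis of casting, either way round below 0.2 rad), for 0.2 s.
At the end, for the whole second after the job is handed in: The rod lies level in both slots of the drip tray (its origin within 9 mm along, 6 mm across and 4 mm in height of its seat, its axis within 0.12 rad of the tray's), the casting hangs on the nose between the posts (tip at least 18 mm out of the far side), both are still and the gripper has let go (x of rod in the frame of tray_seat between -0.009 and 0.009 m and y of rod in the frame of tray_seat between -0.006 and 0.006 m and z of rod in the frame of tray_seat between -0.004 and 0.004 m and angle between the x axis of rod and the x axis of tray, either way round below 0.12 rad and x of rod_tip in the frame of casting between 0.04 and 0.095 m and y of casting in the frame of rod between -0.005 and 0.005 m and z of casting in the frame of rod between -0.006 and 0.006 m and angle between the x axis of rod and the x axis of casting, either way round below 0.2 rad and linear speed of each of rod, casting below 0.02 m/s and contact force between the fingers and rod below 0.1 N); the robot touches nothing.
It fails at once if rod (or its collar) and casting press on one another with more than 20 N (contact force between rod and casting above 20 N).
It fails at once if the gripper touches the casting (contact force between the fingers and casting above 0.5 N).
It fails at once if the red bin, a spare casting or the seal is pushed more than 15 mm (distance of any of red_bin, spare_a, spare_b, seal from where it was at the start of the episode above 0.015 m).
It also fails if it takes over 61 s, if anything falls off the work surface, if the arm or the gripper's body presses on something with over 40 N, if the wrist force passes 120 N, or if a joint passes its speed limit or range.

## Working session

There is one attempt and no reset: what is moved stays moved. The work goes in short steps, Python scripts to look and compute and a tool call to move; the robot and the scene stay as the last step left them, time stands still between calls to the robot, and variables do not carry over. Pictures are saved under pics/ and viewed, at most 10 in all, crops included, and the job is handed in when it is done.

Besides the shell and the picture viewer there is one more tool, called after "Call:" by a JSON object that holds its "method" and its "body". apply_moves: Moves the arm, as the interface text tells. Its arguments: {"type":"object","properties":{"series":{"type":"array"},"squeeze":{"type":"number"}},"required":["series"]}

```bash
mkdir -p pics; cat > h.py <<'E'
import numpy as np, cv2
from plant import ctrl, eyes, nets
def save(p,name): cv2.imwrite('pics/'+name,p['image'][:,:,::-1])
def ray(p,uv):
    n=cv2.undistortPoints(np.array(uv,float).reshape(-1,1,2),np.array(p['intrinsics'],float),np.array(p['distortion'],float)).reshape(-1,2)
    T=np.array(p['cam_to_world']); d=np.c_[n,np.ones(len(n))]@T[:3,:3].T
    return T[:3,3],d
def atz(p,uv,z):
    o,d=ray(p,uv); return o+d*((z-o[2])/d[:,2])[:,None]
def proj(p,X):
    T=np.linalg.inv(np.array(p['cam_to_world'])); 
    return cv2.projectPoints(np.array(X,float).reshape(-1,3),cv2.Rodrigues(T[:3,:3])[0],T[:3,3],np.array(p['intrinsics'],float),np.array(p['distortion'],float))[0].reshape(-1,2)
E
python3 - <<'E'
from h import *
for c in ('top','scene'):
    p=eyes.camera(c); save(p,c+'1.png'); print(c,np.round(p['cam_to_world'],3).tolist(),np.round(p['intrinsics'],1).tolist())
    for q in ('rod','rod_tip','casting','bore_entry','nest','rest','tray','red_bin','spare_a','seal'):
        print(q,[(np.round(r['xyz'],3).tolist(),round(r['confidence'],2)) for r in nets.recognise(q,p)])
s=ctrl.sense(); print({k:np.round(v,3).tolist() for k,v in s.items()})
E
```

```text
top [[0.029, -0.99, 0.135, 0.356], [-0.999, -0.033, -0.025, -0.005], [0.029, -0.135, -0.99, 1.19], [0.0, 0.0, 0.0, 1.0]] [[429.8, 0.0, 314.6], [0.0, 429.8, 199.6], [0.0, 0.0, 1.0]]
rod [([0.476, -0.309, 0.078], 0.97), ([0.244, -0.308, 0.025], 0.92), ([0.537, 0.281, -0.0], 0.31), ([0.591, -0.038, 0.034], 0.15)]
rod_tip [([0.245, -0.311, 0.02], 0.86), ([0.477, -0.306, 0.075], 0.58)]
casting [([0.607, -0.031, 0.074], 0.54)]
bore_entry [([0.603, -0.031, 0.069], 0.66)]
nest [([0.593, -0.038, 0.035], 0.96), ([0.741, -0.287, 0.03], 0.71)]
rest [([0.511, -0.296, 0.01], 0.87)]
tray [([0.538, 0.285, 0.005], 0.79)]
red_bin [([0.795, 0.023, 0.022], 0.58)]
spare_a [([0.736, 0.172, 0.04], 0.76)]
seal [([0.727, 0.26, 0.008], 0.41), ([0.508, -0.296, 0.009], 0.33)]
scene [[-0.687, 0.559, -0.464, 1.0], [0.727, 0.526, -0.442, 0.444], [-0.003, -0.641, -0.768, 0.856], [0.0, 0.0, 0.0, 1.0]] [[382.8, 0.0, 320.8], [0.0, 382.8, 198.1], [0.0, 0.0, 1.0]]
rod [([0.48, -0.303, 0.075], 0.91), ([0.251, -0.31, 0.021], 0.62)]
rod_tip [([0.246, -0.306, 0.016], 0.65)]
casting [([0.612, -0.027, 0.067], 0.69)]
bore_entry [([0.616, -0.027, 0.073], 0.84), ([0.477, -0.304, 0.078], 0.17)]
nest [([0.636, -0.006, 0.039], 0.81), ([0.748, -0.274, 0.032], 0.67), ([0.54, 0.292, -0.0], 0.63)]
rest [([0.513, -0.295, 0.008], 0.56)]
tray [([0.543, 0.292, 0.002], 0.72)]
red_bin [([0.788, 0.025, 0.021], 0.58)]
spare_a [([0.747, 0.184, 0.04], 0.97), ([0.611, -0.031, 0.074], 0.59), ([0.737, -0.152, 0.037], 0.57)]
seal [([0.728, 0.258, 0.01], 0.59)]
{'time_s': 1.1, 'joints': [-1.003, 0.359, 0.012, 0.0, -1.224, -0.288], 'dq': [-0.001, 0.001, 0.002, -0.001, -0.002, -0.001], 'tau': [-0.001, -58.3, 29.366, 6.942, -0.001, -0.0], 'tool_pos': [0.186, -0.649, 0.231], 'eef_rot': [[-0.961, -0.276, -0.0], [-0.276, 0.961, -0.0], [0.0, 0.0, -1.0]], 'force': [0.221, -0.393, 0.418], 'torque': [0.019, 0.051, 0.027], 'grip_force': 0.0, 'opening': 1.0}
```

View pics/top1.png

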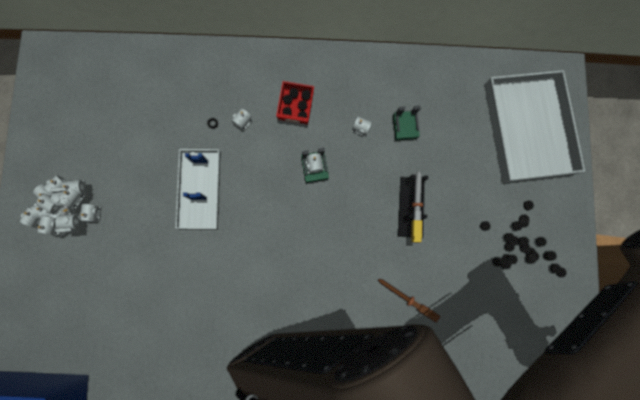

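View pics/scene1.png

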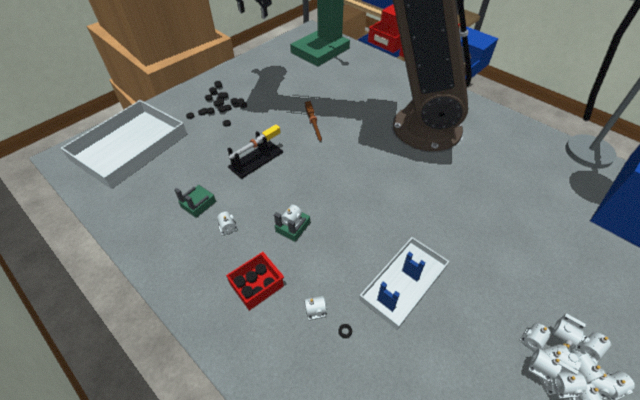

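```bash
python3 - <<'E'
from h import *
P={c:eyes.camera(c) for c in('top','scene')}
import pickle; pickle.dump(P,open('P.pkl','wb'))
def crop(c,x,y,w,h,s):
    im=P[c]['image'][y:y+h,x:x+w,::-1]; im=cv2.resize(im,None,fx=s,fy=s,interpolation=cv2.INTER_CUBIC)
    for i in range(0,w,10): cv2.putText(im,str(x+i),(i*s,8),0,.3,(0,255,255),1); cv2.line(im,(i*s,8),(i*s,12),(0,255,255),1)
    for i in range(0,h,10): cv2.putText(im,str(y+i),(0,i*s+4),0,.3,(0,255,255),1)
    return im
def mont(n,l):
    H=max(i.shape[0] for i in l); cv2.imwrite('pics/'+n,np.hstack([cv2.copyMakeBorder(i,0,H-i.shape[0],0,4,0) for i in l]))
mont('ct.png',[crop('top',394,166,40,84,6),crop('top',296,144,40,42,6),crop('top',170,142,52,92,6)])
mont('cs.png',[crop('scene',224,120,64,60,5),crop('scene',268,198,48,46,5)])
cv2.imwrite('pics/cs2.png',crop('scene',355,232,100,100,6))
E
```

```text
(no output)
```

View pics/ct.png

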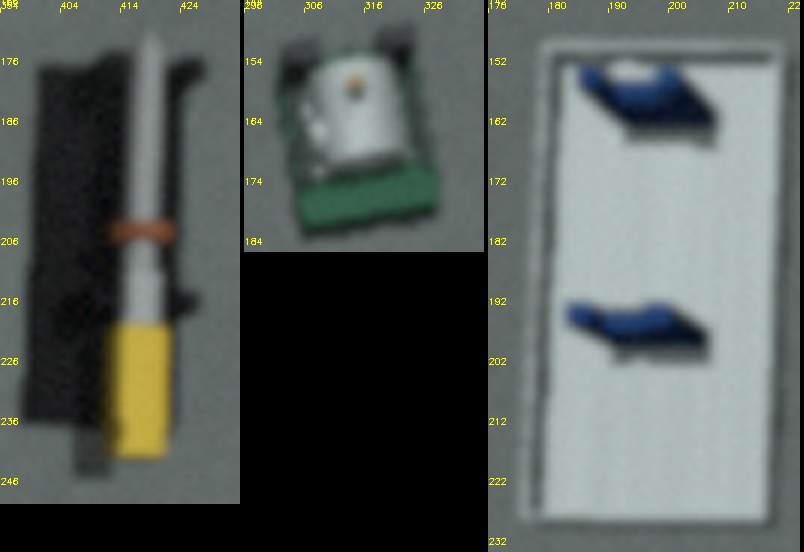

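View pics/cs.png

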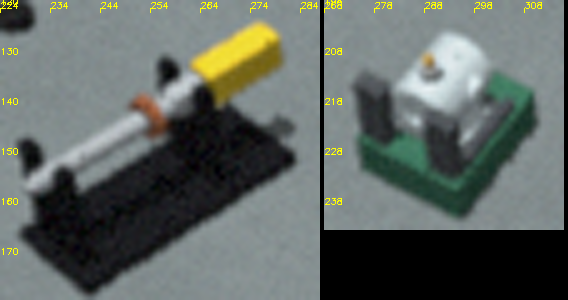

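View pics/cs2.png

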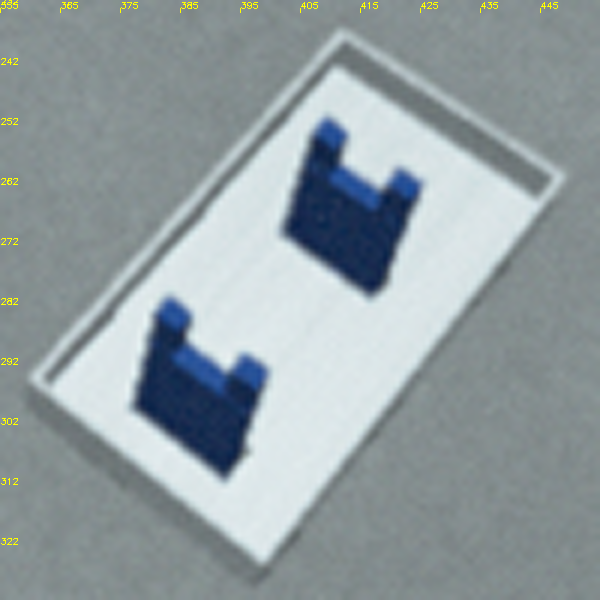

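```bash
cat > fit.py <<'E'
from h import *
import pickle
from scipy.optimize import minimize
S=8
def box(x0,x1,y0,y1,z0,z1): return np.array([[x,y,z] for x in(x0,x1) for y in(y0,y1) for z in(z0,z1)])/1e3
def cyl(x0,x1,r,zc): 
    a=np.linspace(0,2*np.pi,24); return np.array([[x,r*np.cos(t),zc+r*np.sin(t)] for x in(x0,x1) for t in a])/1e3
def place(B,q):
    c,s=np.cos(q[2]),np.sin(q[2]); return B@np.array([[c,s,0],[-s,c,0],[0,0,1]])+[q[0],q[1],0]
def render(p,win,parts,q):
    x,y,w,h=win; m=np.zeros((h*S,w*S),np.uint8)
    for B,v in parts:
        uv=(proj(p,place(B,q))-[x,y]+.5)*S-.5
        cv2.fillConvexPoly(m,cv2.convexHull(uv.astype(np.float32)).round().astype(np.int32),v)
    return m>0
def mask(p,win,f):
    x,y,w,h=win; im=cv2.resize(p['image'][y:y+h,x:x+w],None,fx=S,fy=S,interpolation=cv2.INTER_CUBIC).astype(float)
    return f(im[...,0],im[...,1],im[...,2])
def fit(P,wins,parts,f,q0):
    M={c:mask(P[c],wins[c],f) for c in wins}
    def iou(q,c):
        r=render(P[c],wins[c],parts,q); return (r&M[c]).sum()/max(1,(r|M[c]).sum())
    out={}
    for cs in [tuple(wins)]+[(c,) for c in wins]:
        g=lambda d: -sum(iou([q0[0]+d[0]/1e3,q0[1]+d[1]/1e3,q0[2]+d[2]/1e2],c) for c in cs)
        d=np.zeros(3)
        for st in (8,3): d=minimize(g,d,method='Nelder-Mead',options=dict(initial_simplex=d+np.array([[0,0,0],[st,0,0],[0,st,0],[0,0,st]]),xatol=.05,fatol=1e-4)).x
        print(cs,np.round(q0+d*[1e-3,1e-3,1e-2],4),round(-g(d)/len(cs),3)); out[cs]=q0+d*[1e-3,1e-3,1e-2]
    return out
def win(P,q,r=.13,z=.04):
    W={}
    for c in P:
        uv=proj(P[c],[[q[0]+a,q[1]+b,z] for a in(-r,r) for b in(-r,r)]); a=np.floor(uv.min(0)).astype(int); b=np.ceil(uv.max(0)).astype(int)
        W[c]=(max(a[0],0),max(a[1],0),b[0]-max(a[0],0),b[1]-max(a[1],0))
    return W
yel=lambda r,g,b:(r>b*1.6)&(g>b*1.45)&(r>90)
blu=lambda r,g,b:(b>r*1.35)&(b>g*1.15)
grn=lambda r,g,b:(g>r*1.25)&(g>b*1.08)
handle=[(box(-40,18,-11,11,57,83),1)]
posts=[]
for x in(25,129): posts+=[(box(x,x+10,-23,23,5,63),1),(box(x,x+10,-23,-11,5,85),1),(box(x,x+10,11,23,5,85),1)]
cast=[(cyl(-22,22,19,58),0),(box(-20,20,-22,22,32,40),0),(cyl(-4,4,5,86),0)]
nest=[(box(-42,35,-33,33,0,32),1),(box(23,33,-33,-13,30,78),0),(box(23,33,13,33,30,78),0)]+cast
E
python3 - <<'E'
from fit import *
P=pickle.load(open('P.pkl','rb'))
print('rod');fit(P,win(P,[.44,-.31],.07,.07),handle,yel,np.array([.44,-.31,0.]))
print('tray');t=np.array([.47,.28,0.]);fit(P,win(P,[.55,.285],.12),posts,blu,t)
print('nest');n=np.array([.605,-.033,.15]);r=fit(P,win(P,n,.06),nest,grn,n)
q=list(r.values())[0]; W=win(P,n,.06)
ims=[]
for c in W:
    x,y,w,h=W[c]; im=cv2.resize(P[c]['image'][y:y+h,x:x+w,::-1],None,fx=S,fy=S,interpolation=cv2.INTER_CUBIC)
    M=mask(P[c],W[c],grn)
    for B,v in nest+[(cyl(-22,22,8.5,58),1)]:
        uv=(proj(P[c],place(B,q))-[x,y]+.5)*S-.5; cv2.polylines(im,[cv2.convexHull(uv.astype(np.float32)).round().astype(np.int32)],True,(0,0,255) if v else (0,255,255),1)
    cs,_=cv2.findContours(M.astype(np.uint8),0,2); cv2.drawContours(im,cs,-1,(255,0,0),1)
    ims.append(cv2.resize(im,(400,int(400*h/w))))
H=max(i.shape[0] for i in ims); cv2.imwrite('pics/nest.png',np.hstack([cv2.copyMakeBorder(i,0,H-i.shape[0],0,0,0) for i in ims]))
E
```

```text
rod
('top', 'scene') [ 0.4462 -0.3052 -0.0331] 0.796
('top',) [ 0.4454 -0.3048 -0.0196] 0.839
('scene',) [ 0.4434 -0.3072  0.0251] 0.766
tray
('top', 'scene') [0.4826 0.2847 0.0232] 0.786
('top',) [ 0.4821  0.293  -0.027 ] 0.709
('scene',) [0.4822 0.2834 0.024 ] 0.88
nest
('top', 'scene') [ 0.6109 -0.0317  0.1972] 0.655
('top',) [ 0.612  -0.0294  0.2342] 0.615
('scene',) [ 0.6105 -0.0353  0.2226] 0.773
```

View pics/nest.png

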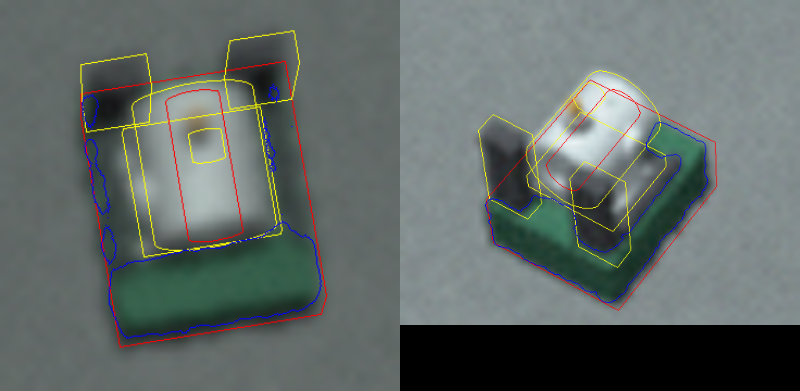

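```bash
cat > fit2.py <<'E'
from fit import *
# part: (verts, faces(list of idx), colour class)
def pbox(x0,x1,y0,y1,z0,z1,c,first=0):
    F={'x-':[0,1,3,2],'x+':[4,5,7,6],'y-':[0,1,5,4],'y+':[2,3,7,6],'z+':[1,3,7,5]}
    return (box(x0,x1,y0,y1,z0,z1),F,c,first)
def pcyl(x0,x1,r,zc,c):
    n=24;a=np.linspace(0,2*np.pi,n,endpoint=False); V=np.array([[x,r*np.cos(t),zc+r*np.sin(t)] for x in(x0,x1) for t in a])/1e3
    F={'c%d-%d'%(int(np.sin(a[i]+.13)>.5)+(np.cos(a[i]+.13)>0)*10,i):[i,(i+1)%n,n+(i+1)%n,n+i] for i in range(n)}
    F['x-']=list(range(n)); F['x+']=list(range(n,2*n)); return (V,F,c,0)
def labels(p,w,parts,q):
    x,y,W,H=w; m=np.zeros((H*S,W*S),np.uint8); names=['bg']; o=np.array(p['cam_to_world'])[:3,3]; 
    PV=[place(V,q) for V,_,_,_ in parts]
    for i in sorted(range(len(parts)),key=lambda i:(-parts[i][3],-np.linalg.norm(PV[i].mean(0)-o))):
        V=PV[i]; cen=V.mean(0); uv=(proj(p,V)-[x,y]+.5)*S-.5
        for k,f in parts[i][1].items():
            fc=V[f].mean(0); n=np.cross(V[f[1]]-V[f[0]],V[f[len(f)//2]]-V[f[0]]); n*=np.sign(n@(fc-cen))
            if n@(o-fc)<=0: continue
            nm=parts[i][2]+k.split('-')[0] if k[0]=='c' else parts[i][2]+k
            if nm not in names: names.append(nm)
            cv2.fillConvexPoly(m,uv[f].round().astype(np.int32),names.index(nm))
    return m,names
def cost(p,w,parts,q,val):
    x,y,W,H=w; m,n=labels(p,w,parts,q)
    A=np.stack([cv2.GaussianBlur(cv2.resize((m==k).astype(np.float32),(W,H),interpolation=cv2.INTER_AREA),(0,0),.8)[val] for k in range(len(n))],1)
    I=p['image'][y:y+H,x:x+W].astype(float)[val]
    c=np.linalg.solve(A.T@A+.3*np.eye(A.shape[1]),A.T@I)
    return np.abs(I-A@c).clip(0,60).mean()
def fit2(P,wins,parts,q0,valpts=None,verb=True):
    val={}
    for c in wins:
        x,y,w,h=wins[c]; v=np.ones((h,w),np.uint8)
        if valpts is not None:
            v[:]=0; cv2.fillConvexPoly(v,cv2.convexHull((proj(P[c],place(valpts,q0))-[x,y]).astype(np.float32)).round().astype(np.int32),1)
        val[c]=v>0
    out=[]
    for cs in [tuple(wins)]+[(c,) for c in wins]:
        g=lambda d: sum(cost(P[c],wins[c],parts,[q0[0]+d[0]/1e3,q0[1]+d[1]/1e3,q0[2]+d[2]/1e2],val[c]) for c in cs)
        d=np.zeros(3)
        for st in (7,3): d=minimize(g,d,method='Nelder-Mead',options=dict(initial_simplex=d+np.array([[0,0,0],[st,0,0],[0,st,0],[0,0,st]]),xatol=.05,fatol=1e-3)).x
        out.append(q0+d*[1e-3,1e-3,1e-2]); print(cs,np.round(out[-1],4),round(g(d)/len(cs),2))
    return out
rodp=[pbox(-40,18,-11,11,57,83,'Y'),pbox(18,42,-7,7,63,77,'N'),pcyl(42,142,7,70,'N')]
restp=[pbox(-7+0,163+0,-35,35,0,10,'K',1)]
trayp=[pbox(-53,163,-53,53,0,2,'T',1)]
for x in(25,129): trayp+=[pbox(x,x+10,-23,23,2,63,'B'),pbox(x,x+10,-23,-11,63,85,'B'),pbox(x,x+10,11,23,63,85,'B')]
nestp=[pbox(-42,35,-33,33,0,32,'G',1),pbox(-42,23,-33,-24.5,32,39,'G'),pbox(-42,23,24.5,33,32,39,'G'),pbox(23,33,-33,-13,32,78,'W'),pbox(23,33,13,33,32,78,'W'),pbox(-20,20,-22,22,32,40,'C'),pcyl(-22,22,19,58,'C')]
trayval=box(-48,158,-48,48,0,2)
E
cat > run2.py <<'E'
from fit2 import *
P=pickle.load(open('P.pkl','rb'))
print('rod');fit2(P,win(P,[.44,-.305],.05,.07),rodp[:2],np.array([.445,-.306,0.]))
print('tray');fit2(P,win(P,[.54,.285],.13,0),trayp,np.array([.482,.284,0.02]),trayval)
print('nest');n=np.array([.611,-.032,.15]);fit2(P,win(P,n,.06,.035),nestp,n)
E
python3 run2.py
```

```text
rod
('top', 'scene') [ 0.4482 -0.3024 -0.0009] 24.59
('top',) [ 0.4459 -0.3021 -0.0147] 26.93
('scene',) [ 0.4629 -0.2843  0.0671] 18.22
tray
('top', 'scene') [0.4806 0.2852 0.0225] 7.3
('top',) [0.4803 0.2876 0.0209] 5.74
('scene',) [0.4807 0.2841 0.0269] 7.43
nest
('top', 'scene') [ 0.6112 -0.0317  0.2082] 5.12
('top',) [ 0.6104 -0.0306  0.2074] 4.27
('scene',) [ 0.6119 -0.0329  0.2155] 5.41
```

```bash
cat > run3.py <<'E'
from fit2 import *
P=pickle.load(open('P.pkl','rb'))
yg=lambda r,g,b:(r+g-2*b>70)
print('y');fit(P,win(P,[.44,-.305],.06,.07),handle,yg,np.array([.445,-.306,0.]))
R=[pbox(-3,167,-35,35,0,10,'K',1)]
for x in(25,129): R+=[pbox(x,x+10,-23,23,10,63,'K'),pbox(x,x+10,-23,-11,63,85,'K'),pbox(x,x+10,11,23,63,85,'K')]
print('rod');fit2(P,win(P,[.52,-.305],.12,.03),R+rodp,np.array([.445,-.306,0.]))
for c in P:
    W=win(P,[.52,-.305],.12,.03)[c]; M=mask(P[c],W,yg); v,u=np.nonzero(M); uv=np.c_[u,v]; r=cv2.minAreaRect(uv.astype(np.int32)); print(c,r, atz(P[c],(np.array([uv.mean(0)])+.5)/S-.5+W[:2],.083 if c=='top' else .075))
E
python3 run3.py
```

```text
y
('top', 'scene') [ 0.446  -0.3053 -0.0065] 0.843
('top',) [ 0.4459 -0.3047 -0.0049] 0.931
('scene',) [ 0.4455 -0.3067  0.0263] 0.783
rod
('top', 'scene') [ 0.4403 -0.3033 -0.041 ] 7.04
('top',) [ 0.4252 -0.3023 -0.0404] 4.65
('scene',) [ 0.4442 -0.3056 -0.0425] 8.29
top ((386.3774108886719, 535.7025146484375), (86.09004974365234, 314.29278564453125), 0.8069294095039368) [[ 0.43788364 -0.30137284  0.083     ]]
scene ((555.9915161132812, 123.67742919921875), (88.22917175292969, 254.86395263671875), 56.7251091003418) [[ 0.44285213 -0.30271305  0.075     ]]
```

Call:
{"method": "apply_moves", "body": {"series": [{"dx":0.03,"dy":0.04,"dz":-0.01,"wz":-0.6,"jaw":1},{"dx":0.055,"dy":0.074,"dz":-0.02,"wz":-1.2,"jaw":1},{"dx":0.08,"dy":0.107,"dz":-0.03,"wz":-1.8,"jaw":1},{"dx":0.105,"dy":0.14,"dz":-0.04,"wz":-2.4,"jaw":1},{"dx":0.13,"dy":0.174,"dz":-0.05,"wz":-3,"jaw":1},{"dx":0.155,"dy":0.207,"dz":-0.06,"wz":-3.3,"jaw":1},{"dx":0.18,"dy":0.24,"dz":-0.07,"wz":-3.3,"jaw":1},{"dx":0.205,"dy":0.274,"dz":-0.08,"wz":-3.3,"jaw":1},{"dx":0.23,"dy":0.307,"dz":-0.09,"wz":-3.3,"jaw":1},{"dx":0.25,"dy":0.334,"dz":-0.1,"wz":-3.3,"jaw":1},{"dx":0.2575,"dy":0.344,"dz":-0.1,"wz":-3.3,"jaw":1},{"dx":0.2575,"dy":0.344,"dz":-0.1,"wz":-3.3,"jaw":1}], "squeeze": 60}}

```text
invalid input at $.series[0]: expected keys dx, dy, dz, wx, wy, wz, jaw
```

Call:
{"method": "apply_moves", "body": {"series": [{"dx":0.03,"dy":0.04,"dz":-0.01,"wx":0,"wy":0,"wz":-0.6,"jaw":1},{"dx":0.055,"dy":0.074,"dz":-0.02,"wx":0,"wy":0,"wz":-1.2,"jaw":1},{"dx":0.08,"dy":0.107,"dz":-0.03,"wx":0,"wy":0,"wz":-1.8,"jaw":1},{"dx":0.105,"dy":0.14,"dz":-0.04,"wx":0,"wy":0,"wz":-2.4,"jaw":1},{"dx":0.13,"dy":0.174,"dz":-0.05,"wx":0,"wy":0,"wz":-3,"jaw":1},{"dx":0.155,"dy":0.207,"dz":-0.06,"wx":0,"wy":0,"wz":-3.3,"jaw":1},{"dx":0.18,"dy":0.24,"dz":-0.07,"wx":0,"wy":0,"wz":-3.3,"jaw":1},{"dx":0.205,"dy":0.274,"dz":-0.08,"wx":0,"wy":0,"wz":-3.3,"jaw":1},{"dx":0.23,"dy":0.307,"dz":-0.09,"wx":0,"wy":0,"wz":-3.3,"jaw":1},{"dx":0.25,"dy":0.334,"dz":-0.1,"wx":0,"wy":0,"wz":-3.3,"jaw":1},{"dx":0.2575,"dy":0.344,"dz":-0.1,"wx":0,"wy":0,"wz":-3.3,"jaw":1},{"dx":0.2575,"dy":0.344,"dz":-0.1,"wx":0,"wy":0,"wz":-3.3,"jaw":1}], "squeeze": 60}}

```text
time_s: 2.2
tool_pos: [0.4461, -0.3016, 0.1306]
eef_rot: [[-1.0, 0.004, -0.0], [0.004, 1.0, 0.0], [0.0, 0.0, -1.0]]
force: [0.2, 0.1, 0.5]
opening: 1.003
grip_force: 0.0
```

Call:
{"method": "apply_moves", "body": {"series": [{"dx":0,"dy":0,"dz":-0.025,"wx":0,"wy":0,"wz":0,"jaw":1},{"dx":0,"dy":0,"dz":-0.05,"wx":0,"wy":0,"wz":0,"jaw":1},{"dx":0,"dy":0,"dz":-0.07,"wx":0,"wy":0,"wz":0,"jaw":1},{"dx":0,"dy":0,"dz":-0.08,"wx":0,"wy":0,"wz":0,"jaw":1},{"dx":0,"dy":0,"dz":-0.08,"wx":0,"wy":0,"wz":0,"jaw":1},{"dx":0,"dy":0,"dz":-0.08,"wx":0,"wy":0,"wz":0,"jaw":1}]}}

```text
time_s: 2.7
tool_pos: [0.4439, -0.3051, 0.0515]
eef_rot: [[-1.0, 0.008, -0.001], [0.008, 1.0, -0.0], [0.001, -0.0, -1.0]]
force: [0.6, 0.7, 0.2]
opening: 0.997
grip_force: 0.0
```

```bash
python3 - <<'E'
from h import *
s=ctrl.sense(); print(s['time_s'],s['tool_pos'],s['force'],ctrl.grasp_offset)
p=eyes.camera('scene'); s=ctrl.sense(); print(s['tool_pos'])
cv2.imwrite('pics/g1.png',cv2.resize(p['image'][70:190,200:340,::-1],None,fx=5,fy=5,interpolation=cv2.INTER_CUBIC))
E
```

```text
2.7 [ 0.4439258  -0.3051175   0.05154171] [0.56875223 0.67420971 0.17415364] 0.0187
[ 0.44449901 -0.30525977  0.05223461]
```

View pics/g1.png

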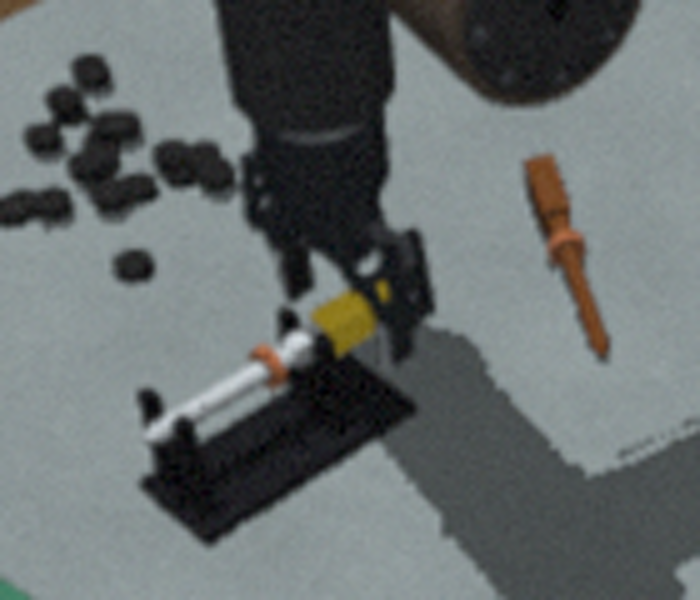

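Call:
{"method": "apply_moves", "body": {"series": [{"dx":0,"dy":0,"dz":0,"wx":0,"wy":0,"wz":0,"jaw":-1},{"dx":0,"dy":0,"dz":0,"wx":0,"wy":0,"wz":0,"jaw":-1},{"dx":0,"dy":0,"dz":0,"wx":0,"wy":0,"wz":0,"jaw":-1},{"dx":0,"dy":0,"dz":0,"wx":0,"wy":0,"wz":0,"jaw":-1},{"dx":0,"dy":0,"dz":0,"wx":0,"wy":0,"wz":0,"jaw":-1},{"dx":0,"dy":0,"dz":0,"wx":0,"wy":0,"wz":0,"jaw":-1},{"dx":0,"dy":0,"dz":0,"wx":0,"wy":0,"wz":0,"jaw":-1},{"dx":0,"dy":0,"dz":0,"wx":0,"wy":0,"wz":0,"jaw":-1}], "squeeze": 80}}

```text
time_s: 3.42
tool_pos: [0.4442, -0.3049, 0.0519]
eef_rot: [[-1.0, 0.008, 0.001], [0.008, 1.0, -0.0], [-0.001, -0.0, -1.0]]
force: [-0.9, -0.4, 6.0]
opening: 0.244
grip_force: 78.5
```

Call:
{"method": "apply_moves", "body": {"series": [{"dx":0,"dy":0,"dz":0.01,"wx":0,"wy":0,"wz":0,"jaw":-1},{"dx":0,"dy":0,"dz":0.03,"wx":0,"wy":0,"wz":0,"jaw":-1},{"dx":0,"dy":0,"dz":0.05,"wx":0,"wy":0,"wz":0,"jaw":-1},{"dx":-0.005,"dy":0.02,"dz":0.06,"wx":0,"wy":0,"wz":0.4,"jaw":-1},{"dx":-0.01,"dy":0.05,"dz":0.06,"wx":0,"wy":0,"wz":0.8,"jaw":-1},{"dx":-0.015,"dy":0.08,"dz":0.06,"wx":0,"wy":0,"wz":1.2,"jaw":-1},{"dx":-0.02,"dy":0.11,"dz":0.06,"wx":0,"wy":0,"wz":1.6,"jaw":-1},{"dx":-0.027,"dy":0.14,"dz":0.06,"wx":0,"wy":0,"wz":2,"jaw":-1},{"dx":-0.027,"dy":0.17,"dz":0.06,"wx":0,"wy":0,"wz":2.4,"jaw":-1},{"dx":-0.027,"dy":0.2,"dz":0.06,"wx":0,"wy":0,"wz":2.47,"jaw":-1},{"dx":-0.027,"dy":0.222,"dz":0.06,"wx":0,"wy":0,"wz":2.47,"jaw":-1},{"dx":-0.027,"dy":0.232,"dz":0.06,"wx":0,"wy":0,"wz":2.47,"jaw":-1}]}}

```text
time_s: 4.42
tool_pos: [0.4166, -0.0706, 0.1118]
eef_rot: [[-0.978, -0.208, 0.0], [-0.208, 0.978, 0.0], [-0.001, 0.0, -1.0]]
force: [0.6, -0.4, -2.4]
opening: 0.244
grip_force: 78.4
```

Call:
{"method": "apply_moves", "body": {"series": [{"dx":0,"dy":0,"dz":-0.02,"wx":0,"wy":0,"wz":0,"jaw":-1},{"dx":0,"dy":0,"dz":-0.04,"wx":0,"wy":0,"wz":0,"jaw":-1},{"dx":0,"dy":0,"dz":-0.06,"wx":0,"wy":0,"wz":0,"jaw":-1},{"dx":0,"dy":0,"dz":-0.07,"wx":0,"wy":0,"wz":0,"jaw":-1},{"dx":0,"dy":0,"dz":-0.072,"wx":0,"wy":0,"wz":0,"jaw":-1},{"dx":0,"dy":0,"dz":-0.072,"wx":0,"wy":0,"wz":0,"jaw":-1}]}}

```text
time_s: 4.92
tool_pos: [0.4163, -0.0729, 0.039]
eef_rot: [[-0.979, -0.206, -0.002], [-0.206, 0.979, -0.001], [0.002, -0.0, -1.0]]
force: [0.4, -0.5, -1.9]
opening: 0.245
grip_force: 78.3
```

```bash
python3 - <<'E'
from fit2 import *
P={c:eyes.camera(c) for c in('top','scene')}
pickle.dump(P,open('P2.pkl','wb'))
s=ctrl.sense(); print(s['tool_pos'],s['eef_rot'].round(4).tolist(),s['force'],s['torque'])
ims=[]
for c,(x,y,w,h) in {'top':(285,130,80,100),'scene':(255,120,120,125)}.items():
    k=5 if c=='top' else 3.3
    ims.append(cv2.resize(P[c]['image'][y:y+h,x:x+w,::-1],(400,int(400*h/w)),interpolation=cv2.INTER_CUBIC))
H=max(i.shape[0] for i in ims); cv2.imwrite('pics/pre.png',np.hstack([cv2.copyMakeBorder(i,0,H-i.shape[0],0,0,0) for i in ims]))
for q in('rod_tip','bore_entry'):
  for c in P: print(q,c,[(np.round(r['xyz'],4).tolist(),round(r['confidence'],2)) for r in nets.recognise(q,P[c])])
n=np.array([.611,-.032,.2]);fit2(P,win(P,n,.06,.035),nestp,n)
E
```

```text
[ 0.417367   -0.07266466  0.04001986] [[-0.9786, -0.206, 0.0007], [-0.206, 0.9786, 0.0001], [-0.0007, -0.0001, -1.0]] [ 0.42772625 -0.03737094 -2.06864212] [-0.02819709  0.07512076 -0.00829147]
rod_tip top [([0.2443, -0.3091, 0.018], 0.85), ([0.5332, -0.0513, 0.0641], 0.45), ([0.5031, -0.3107, 0.0111], 0.22)]
rod_tip scene [([0.4836, -0.0555, 0.0636], 0.54), ([0.6376, -0.0068, 0.0356], 0.32)]
bore_entry top [([0.6023, -0.0303, 0.0705], 0.84), ([0.5932, -0.0348, 0.0341], 0.72)]
bore_entry scene [([0.615, -0.0266, 0.0709], 0.86)]
('top', 'scene') [ 0.6114 -0.0318  0.2113] 6.85
('top',) [ 0.6101 -0.0305  0.2013] 5.05
('scene',) [ 0.6117 -0.0328  0.2014] 8.03
```

View pics/pre.png

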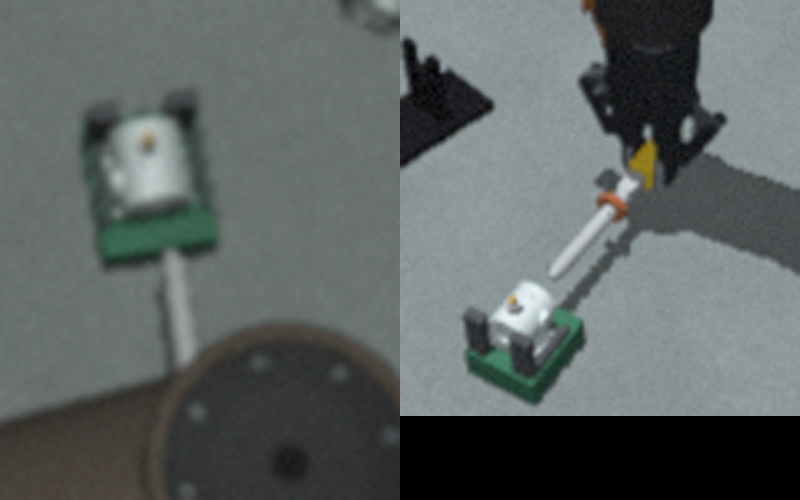

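```bash
cat > ov.py <<'E'
from fit2 import *
P=pickle.load(open('P2.pkl','rb'))
rq=(.4174+.0013*.9786,-.0727+.0013*.206,.2075)
nq=(.6114,-.0318,.208)
R=[box(-40,18,-11,11,45,71),cyl(42,141,7,58),cyl(141,150,5,58)]
N=[box(-42,35,-33,33,0,32),cyl(-22,22,19,58),box(23,33,-33,-13,32,78),box(23,33,13,33,32,78),np.array([[0,0,91],[0,0,91.5],[.5,0,91]])/1e3]
ims=[]
for c,(x,y,w,h) in {'top':(295,140,44,60),'scene':(265,160,72,80)}.items():
    s=9 if c=='top' else 5
    im=cv2.resize(P[c]['image'][y:y+h,x:x+w,::-1],None,fx=s,fy=s,interpolation=cv2.INTER_CUBIC)
    for q,L,col in((rq,R,(0,0,255)),(nq,N,(0,255,255))):
        for B in L:
            uv=(proj(P[c],place(B,q))-[x,y]+.5)*s-.5; cv2.polylines(im,[cv2.convexHull(uv.astype(np.float32)).round().astype(np.int32)],True,col,1)
    ims.append(im)
H=max(i.shape[0] for i in ims); cv2.imwrite('pics/ov.png',np.hstack([cv2.copyMakeBorder(i,0,H-i.shape[0],0,0,0) for i in ims]))
# local fits of casting alone and nose alone
for nm,parts,q0,vp in(('nose',[pcyl(42,141,7,58,'N')],np.array(rq),box(85,146,-16,16,52,60)),('barrel',[nestp[0]]+nestp[-2:],np.array(nq),box(-21,15,-18,18,45,72))):
    fit2(P,win(P,[.58,-.035],.1,.05),parts,q0,vp)
E
python3 ov.py
```

```text
('top', 'scene') [ 0.4327 -0.0643  0.1761] 9.83
('top',) [ 0.4217 -0.0646  0.152 ] 11.38
('scene',) [ 0.4298 -0.0698  0.1694] 6.46
('top', 'scene') [ 0.6114 -0.0316  0.1921] 14.8
('top',) [ 0.61   -0.032   0.2114] 10.78
('scene',) [ 0.6123 -0.0314  0.1909] 18.29
```

View pics/ov.png

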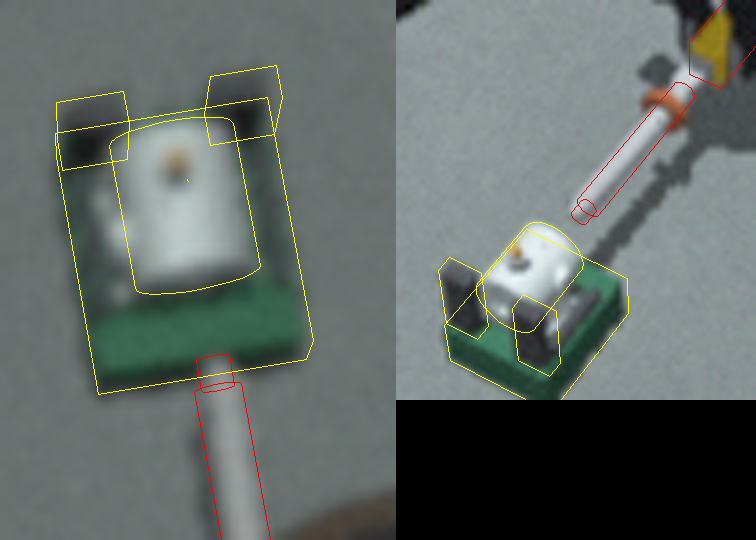

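Call:
{"method": "apply_moves", "body": {"series": [{"dx":0.006,"dy":0.0013,"dz":-0.0003,"wx":0,"wy":0,"wz":0,"jaw":-1},{"dx":0.012,"dy":0.0025,"dz":-0.0003,"wx":0,"wy":0,"wz":0,"jaw":-1},{"dx":0.016,"dy":0.0034,"dz":-0.0003,"wx":0,"wy":0,"wz":0,"jaw":-1},{"dx":0.019,"dy":0.004,"dz":-0.0003,"wx":0,"wy":0,"wz":0,"jaw":-1},{"dx":0.021,"dy":0.0044,"dz":-0.0003,"wx":0,"wy":0,"wz":0,"jaw":-1},{"dx":0.023,"dy":0.0048,"dz":-0.0003,"wx":0,"wy":0,"wz":0,"jaw":-1},{"dx":0.025,"dy":0.0053,"dz":-0.0003,"wx":0,"wy":0,"wz":0,"jaw":-1},{"dx":0.027,"dy":0.0057,"dz":-0.0003,"wx":0,"wy":0,"wz":0,"jaw":-1},{"dx":0.029,"dy":0.0061,"dz":-0.0003,"wx":0,"wy":0,"wz":0,"jaw":-1},{"dx":0.0294,"dy":0.0062,"dz":-0.0003,"wx":0,"wy":0,"wz":0,"jaw":-1},{"dx":0.0294,"dy":0.0062,"dz":-0.0003,"wx":0,"wy":0,"wz":0,"jaw":-1}]}}

```text
time_s: 6.13
tool_pos: [0.4464, -0.0665, 0.039]
eef_rot: [[-0.979, -0.206, -0.0], [-0.206, 0.979, -0.0], [0.0, 0.0, -1.0]]
force: [0.4, 0.6, -2.5]
opening: 0.247
grip_force: 78.4
```

Call:
{"method": "apply_moves", "body": {"series": [{"dx":0.002,"dy":0.0004,"dz":0,"wx":0,"wy":0,"wz":0,"jaw":-1},{"dx":0.004,"dy":0.0008,"dz":0,"wx":0,"wy":0,"wz":0,"jaw":-1},{"dx":0.006,"dy":0.0013,"dz":0,"wx":0,"wy":0,"wz":0,"jaw":-1},{"dx":0.008,"dy":0.0017,"dz":0,"wx":0,"wy":0,"wz":0,"jaw":-1},{"dx":0.01,"dy":0.0021,"dz":0,"wx":0,"wy":0,"wz":0,"jaw":-1},{"dx":0.01,"dy":0.0021,"dz":0,"wx":0,"wy":0,"wz":0,"jaw":-1}]}}

```text
time_s: 6.63
tool_pos: [0.457, -0.0642, 0.0391]
eef_rot: [[-0.979, -0.206, 0.001], [-0.206, 0.979, 0.0], [-0.001, -0.0, -1.0]]
force: [-0.2, 0.7, -1.3]
opening: 0.245
grip_force: 78.0
```

Call:
{"method": "apply_moves", "body": {"series": [{"dx":0.004,"dy":0.0008,"dz":0,"wx":0,"wy":0,"wz":0,"jaw":-1},{"dx":0.008,"dy":0.0017,"dz":0,"wx":0,"wy":0,"wz":0,"jaw":-1},{"dx":0.012,"dy":0.0025,"dz":0,"wx":0,"wy":0,"wz":0,"jaw":-1},{"dx":0.016,"dy":0.0034,"dz":0,"wx":0,"wy":0,"wz":0,"jaw":-1},{"dx":0.02,"dy":0.0042,"dz":0,"wx":0,"wy":0,"wz":0,"jaw":-1},{"dx":0.02,"dy":0.0042,"dz":0,"wx":0,"wy":0,"wz":0,"jaw":-1}]}}

```text
time_s: 7.13
tool_pos: [0.4774, -0.0599, 0.039]
eef_rot: [[-0.978, -0.206, 0.001], [-0.206, 0.978, 0.0], [-0.001, -0.0, -1.0]]
force: [-0.1, 1.9, -0.8]
opening: 0.247
grip_force: 77.9
```

Call:
{"method": "apply_moves", "body": {"series": [{"dx":0.0,"dy":0.001,"dz":0.0008,"wx":0,"wy":0,"wz":0,"jaw":-1},{"dx":0.004,"dy":0.0019,"dz":0.0008,"wx":0,"wy":0,"wz":0,"jaw":-1},{"dx":0.008,"dy":0.0028,"dz":0.0008,"wx":0,"wy":0,"wz":0,"jaw":-1},{"dx":0.012,"dy":0.0036,"dz":0.0008,"wx":0,"wy":0,"wz":0,"jaw":-1},{"dx":0.016,"dy":0.0045,"dz":0.0008,"wx":0,"wy":0,"wz":0,"jaw":-1},{"dx":0.02,"dy":0.0053,"dz":0.0008,"wx":0,"wy":0,"wz":0,"jaw":-1},{"dx":0.02,"dy":0.0053,"dz":0.0008,"wx":0,"wy":0,"wz":0,"jaw":-1}]}}

```text
time_s: 7.72
tool_pos: [0.4973, -0.0547, 0.0398]
eef_rot: [[-0.979, -0.206, 0.001], [-0.206, 0.979, -0.0], [-0.001, -0.0, -1.0]]
force: [0.2, 0.9, -1.1]
opening: 0.251
grip_force: 78.2
```

Call:
{"method": "apply_moves", "body": {"series": [{"dx":0.004,"dy":0.0011,"dz":0.0003,"wx":0,"wy":0,"wz":0,"jaw":-1},{"dx":0.008,"dy":0.002,"dz":0.0003,"wx":0,"wy":0,"wz":0,"jaw":-1},{"dx":0.012,"dy":0.0028,"dz":0.0003,"wx":0,"wy":0,"wz":0,"jaw":-1},{"dx":0.016,"dy":0.0037,"dz":0.0003,"wx":0,"wy":0,"wz":0,"jaw":-1},{"dx":0.018,"dy":0.0041,"dz":0.0003,"wx":0,"wy":0,"wz":0,"jaw":-1},{"dx":0.018,"dy":0.0041,"dz":0.0003,"wx":0,"wy":0,"wz":0,"jaw":-1}]}}

```text
time_s: 8.22
tool_pos: [0.515, -0.0507, 0.0401]
eef_rot: [[-0.979, -0.206, 0.0], [-0.206, 0.979, -0.0], [-0.0, -0.0, -1.0]]
force: [0.2, -1.0, -1.9]
opening: 0.246
grip_force: 78.5
```

Call:
{"method": "apply_moves", "body": {"series": [{"dx":0.001,"dy":0.0002,"dz":0,"wx":0,"wy":0,"wz":0,"jaw":-1},{"dx":0.002,"dy":0.0004,"dz":0,"wx":0,"wy":0,"wz":0,"jaw":-1},{"dx":0.003,"dy":0.0006,"dz":0,"wx":0,"wy":0,"wz":0,"jaw":-1},{"dx":0.003,"dy":0.0006,"dz":0,"wx":0,"wy":0,"wz":0,"jaw":-1}]}}

```text
time_s: 8.55
tool_pos: [0.5174, -0.0502, 0.0401]
eef_rot: [[-0.979, -0.206, 0.0], [-0.206, 0.979, -0.0], [-0.0, -0.0, -1.0]]
force: [-0.4, -0.1, -2.3]
opening: 0.246
grip_force: 78.5
```

Call:
{"method": "apply_moves", "body": {"series": [{"dx":0.001,"dy":0.0002,"dz":0,"wx":0,"wy":0,"wz":0,"jaw":-1},{"dx":0.002,"dy":0.0004,"dz":0,"wx":0,"wy":0,"wz":0,"jaw":-1},{"dx":0.003,"dy":0.0006,"dz":0,"wx":0,"wy":0,"wz":0,"jaw":-1},{"dx":0.003,"dy":0.0006,"dz":0,"wx":0,"wy":0,"wz":0,"jaw":-1}]}}

```text
time_s: 8.88
tool_pos: [0.5206, -0.0496, 0.0401]
eef_rot: [[-0.979, -0.206, 0.0], [-0.206, 0.979, 0.0], [-0.0, -0.0, -1.0]]
force: [-0.1, -1.5, -2.1]
opening: 0.248
grip_force: 78.5
```

```bash
python3 - <<'E'
from h import *
p=eyes.camera('scene')
cv2.imwrite('pics/ins.png',cv2.resize(p['image'][150:250,250:360,::-1],None,fx=6,fy=6,interpolation=cv2.INTER_CUBIC))
s=ctrl.sense(); print(s['tool_pos'],s['force'])
E
```

```text
[ 0.52051812 -0.04957518  0.04013023] [-0.02358006 -0.74813422 -1.65486595]
```

View pics/ins.png

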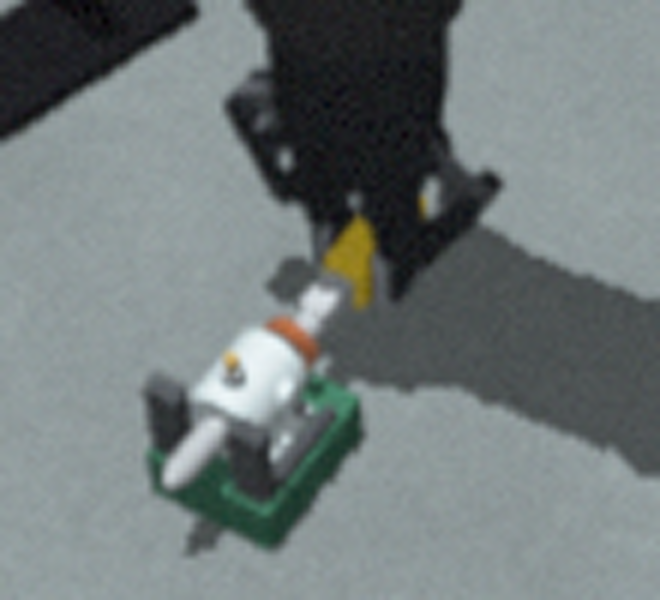

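Call:
{"method": "apply_moves", "body": {"series": [{"dx":0.0007,"dy":0.0002,"dz":0,"wx":0,"wy":0,"wz":0,"jaw":-1},{"dx":0.0014,"dy":0.0004,"dz":0,"wx":0,"wy":0,"wz":0,"jaw":-1},{"dx":0.002,"dy":0.0005,"dz":0,"wx":0,"wy":0,"wz":0,"jaw":-1},{"dx":0.002,"dy":0.0005,"dz":0,"wx":0,"wy":0,"wz":0,"jaw":-1}]}}

```text
time_s: 9.27
tool_pos: [0.5224, -0.0491, 0.0401]
eef_rot: [[-0.979, -0.206, 0.0], [-0.206, 0.979, 0.0], [-0.0, -0.0, -1.0]]
force: [0.4, 0.5, -2.0]
opening: 0.246
grip_force: 78.4
```

Call:
{"method": "apply_moves", "body": {"series": [{"dx":0.0007,"dy":0.0002,"dz":0,"wx":0,"wy":0,"wz":0,"jaw":-1},{"dx":0.0014,"dy":0.0004,"dz":0,"wx":0,"wy":0,"wz":0,"jaw":-1},{"dx":0.0014,"dy":0.0004,"dz":0,"wx":0,"wy":0,"wz":0,"jaw":-1},{"dx":0.0014,"dy":0.0004,"dz":0,"wx":0,"wy":0,"wz":0,"jaw":-1}]}}

```text
time_s: 9.6
tool_pos: [0.5238, -0.0487, 0.0401]
eef_rot: [[-0.979, -0.206, 0.0], [-0.206, 0.979, 0.0], [-0.0, -0.0, -1.0]]
force: [1.3, -0.7, -2.5]
opening: 0.243
grip_force: 78.5
```

Call:
{"method": "apply_moves", "body": {"series": [{"dx":0.0007,"dy":0.0001,"dz":0,"wx":0,"wy":0,"wz":0,"jaw":-1},{"dx":0.0014,"dy":0.0003,"dz":0,"wx":0,"wy":0,"wz":0,"jaw":-1},{"dx":0.0014,"dy":0.0003,"dz":0,"wx":0,"wy":0,"wz":0,"jaw":-1}]}}

```text
time_s: 9.85
tool_pos: [0.5252, -0.0484, 0.0401]
eef_rot: [[-0.979, -0.206, 0.0], [-0.206, 0.979, -0.0], [-0.0, -0.0, -1.0]]
force: [-1.0, -1.7, -2.1]
opening: 0.244
grip_force: 78.4
```

Call:
{"method": "apply_moves", "body": {"series": [{"dx":0.0007,"dy":0.0001,"dz":0,"wx":0,"wy":0,"wz":0,"jaw":-1},{"dx":0.001,"dy":0.0002,"dz":0,"wx":0,"wy":0,"wz":0,"jaw":-1},{"dx":0.001,"dy":0.0002,"dz":0,"wx":0,"wy":0,"wz":0,"jaw":-1}]}}

```text
time_s: 10.1
tool_pos: [0.5259, -0.0482, 0.04]
eef_rot: [[-0.979, -0.206, -0.0], [-0.206, 0.979, -0.0], [0.0, 0.0, -1.0]]
force: [-0.2, 0.4, -1.8]
opening: 0.24
grip_force: 78.3
```

Call:
{"method": "apply_moves", "body": {"series": [{"dx":0.0005,"dy":0.0001,"dz":0,"wx":0,"wy":0,"wz":0,"jaw":-1},{"dx":0.001,"dy":0.0002,"dz":0,"wx":0,"wy":0,"wz":0,"jaw":-1},{"dx":0.001,"dy":0.0002,"dz":0,"wx":0,"wy":0,"wz":0,"jaw":-1}]}}

```text
time_s: 10.35
tool_pos: [0.5266, -0.0481, 0.0399]
eef_rot: [[-0.979, -0.206, -0.001], [-0.206, 0.979, -0.0], [0.001, 0.0, -1.0]]
force: [-2.6, 1.3, -0.9]
opening: 0.246
grip_force: 78.3
```

Call:
{"method": "apply_moves", "body": {"series": [{"dx":0.0005,"dy":0.0001,"dz":0,"wx":0,"wy":0,"wz":0,"jaw":-1},{"dx":0.001,"dy":0.0002,"dz":0,"wx":0,"wy":0,"wz":0,"jaw":-1},{"dx":0.001,"dy":0.0002,"dz":0,"wx":0,"wy":0,"wz":0,"jaw":-1}]}}

```text
time_s: 10.6
tool_pos: [0.5269, -0.0481, 0.0398]
eef_rot: [[-0.979, -0.206, -0.002], [-0.206, 0.979, -0.0], [0.002, 0.0, -1.0]]
force: [-5.7, 1.0, -0.5]
opening: 0.245
grip_force: 78.1
```

Call:
{"method": "apply_moves", "body": {"series": [{"dx":0,"dy":0,"dz":0,"wx":0,"wy":0,"wz":0,"jaw":-1},{"dx":0,"dy":0,"dz":0,"wx":0,"wy":0,"wz":0,"jaw":-1},{"dx":0,"dy":0,"dz":0,"wx":0,"wy":0,"wz":0,"jaw":-1}], "squeeze": 100}}

```text
time_s: 10.85
tool_pos: [0.5268, -0.0481, 0.0397]
eef_rot: [[-0.979, -0.206, -0.002], [-0.206, 0.979, -0.0], [0.002, 0.0, -1.0]]
force: [-4.8, 0.6, -0.2]
opening: 0.245
grip_force: 97.6
```

```bash
python3 - <<'E'
from h import *
s=ctrl.sense(); print(s['time_s'],s['tool_pos'],s['force'],s['torque'])
E
```

```text
10.85 [ 0.52681965 -0.04808238  0.0397288 ] [-4.75064539  0.64164936 -0.1737521 ] [0.17946214 1.90227206 0.10755171]
```

Call:
{"method": "apply_moves", "body": {"series": [{"dx":-0.001,"dy":-0.0002,"dz":0,"wx":0,"wy":0,"wz":0,"jaw":-1},{"dx":-0.0025,"dy":-0.0005,"dz":0,"wx":0,"wy":0,"wz":0,"jaw":-1},{"dx":-0.0025,"dy":-0.0005,"dz":0.001,"wx":0,"wy":0,"wz":0,"jaw":-1},{"dx":-0.0025,"dy":-0.0005,"dz":0.003,"wx":0,"wy":0,"wz":0,"jaw":-1},{"dx":-0.0025,"dy":-0.0005,"dz":0.006,"wx":0,"wy":0,"wz":0,"jaw":-1},{"dx":-0.0025,"dy":-0.0005,"dz":0.01,"wx":0,"wy":0,"wz":0,"jaw":-1},{"dx":-0.0025,"dy":-0.0005,"dz":0.01,"wx":0,"wy":0,"wz":0,"jaw":-1},{"dx":-0.0025,"dy":-0.0005,"dz":0.01,"wx":0,"wy":0,"wz":0,"jaw":-1}]}}

```text
time_s: 11.52
tool_pos: [0.5258, -0.0483, 0.0504]
eef_rot: [[-0.979, -0.206, 0.001], [-0.206, 0.979, 0.0], [-0.001, 0.0, -1.0]]
force: [0.7, -0.1, -3.9]
opening: 0.242
grip_force: 97.4
```

Call:
{"method": "apply_moves", "body": {"series": [{"dx":0,"dy":0,"dz":0.003,"wx":0,"wy":0,"wz":0,"jaw":-1},{"dx":0,"dy":0,"dz":0.008,"wx":0,"wy":0,"wz":0,"jaw":-1},{"dx":0,"dy":0,"dz":0.015,"wx":0,"wy":0,"wz":0,"jaw":-1},{"dx":0,"dy":0,"dz":0.023,"wx":0,"wy":0,"wz":0,"jaw":-1},{"dx":0,"dy":0,"dz":0.031,"wx":0,"wy":0,"wz":0,"jaw":-1},{"dx":0,"dy":0,"dz":0.039,"wx":0,"wy":0,"wz":0,"jaw":-1},{"dx":0,"dy":0,"dz":0.047,"wx":0,"wy":0,"wz":0,"jaw":-1},{"dx":0,"dy":0,"dz":0.055,"wx":0,"wy":0,"wz":0,"jaw":-1},{"dx":0,"dy":0,"dz":0.063,"wx":0,"wy":0,"wz":0,"jaw":-1},{"dx":0,"dy":0,"dz":0.07,"wx":0,"wy":0,"wz":0,"jaw":-1},{"dx":0,"dy":0,"dz":0.073,"wx":0,"wy":0,"wz":0,"jaw":-1},{"dx":0,"dy":0,"dz":0.073,"wx":0,"wy":0,"wz":0,"jaw":-1}]}}

```text
time_s: 12.52
tool_pos: [0.5261, -0.0482, 0.124]
eef_rot: [[-0.979, -0.206, 0.002], [-0.206, 0.979, 0.0], [-0.002, -0.0, -1.0]]
force: [-0.9, -0.5, -4.5]
opening: 0.243
grip_force: 97.2
```

```bash
python3 - <<'E'
from fit2 import *
P={c:eyes.camera(c) for c in('top','scene')}; pickle.dump(P,open('P3.pkl','wb'))
s=ctrl.sense(); print(s['time_s'],s['tool_pos'],s['eef_rot'].round(4).tolist(),s['force'],s['torque'])
p=P['scene']; cv2.imwrite('pics/lift.png',cv2.resize(p['image'][110:250,230:400,::-1],None,fx=4,fy=4,interpolation=cv2.INTER_CUBIC))
fit2(P,win(P,[.54,.285],.13,0),trayp,np.array([.481,.285,0.022]),trayval)
E
```

```text
12.6167 [ 0.52537682 -0.04834174  0.12295233] [[-0.9786, -0.2057, -0.0002], [-0.2057, 0.9786, 0.0001], [0.0002, 0.0002, -1.0]] [-0.56016222 -0.17855305 -5.31204061] [-0.06734717  0.30679439 -0.00542345]
('top', 'scene') [0.4806 0.2844 0.0293] 8.55
('top',) [ 0.5004  0.3499 -0.3975] 7.96
('scene',) [0.481  0.2847 0.0273] 7.35
```

View pics/lift.png

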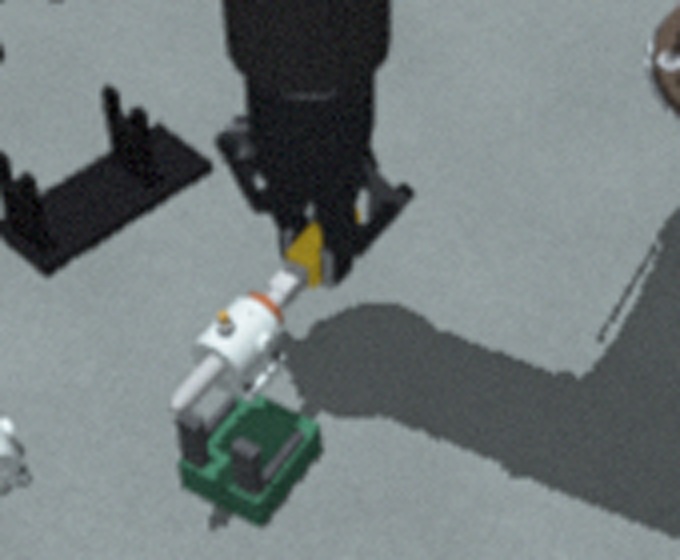

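Call:
{"method": "apply_moves", "body": {"series": [{"dx":0,"dy":0.003,"dz":0,"wx":0,"wy":0,"wz":0,"jaw":-1},{"dx":-0.001,"dy":0.009,"dz":0,"wx":0,"wy":0,"wz":-0.05,"jaw":-1},{"dx":-0.002,"dy":0.018,"dz":0,"wx":0,"wy":0,"wz":-0.12,"jaw":-1},{"dx":-0.004,"dy":0.03,"dz":0,"wx":0,"wy":0,"wz":-0.2,"jaw":-1},{"dx":-0.006,"dy":0.045,"dz":0,"wx":0,"wy":0,"wz":-0.3,"jaw":-1},{"dx":-0.008,"dy":0.06,"dz":0,"wx":0,"wy":0,"wz":-0.4,"jaw":-1},{"dx":-0.011,"dy":0.076,"dz":0,"wx":0,"wy":0,"wz":-0.5,"jaw":-1},{"dx":-0.013,"dy":0.092,"dz":0,"wx":0,"wy":0,"wz":-0.6,"jaw":-1},{"dx":-0.015,"dy":0.108,"dz":0,"wx":0,"wy":0,"wz":-0.7,"jaw":-1},{"dx":-0.017,"dy":0.124,"dz":0,"wx":0,"wy":0,"wz":-0.8,"jaw":-1},{"dx":-0.02,"dy":0.14,"dz":0,"wx":0,"wy":0,"wz":-0.9,"jaw":-1},{"dx":-0.022,"dy":0.156,"dz":0,"wx":0,"wy":0,"wz":-1,"jaw":-1}]}}

```text
time_s: 13.62
tool_pos: [0.5029, 0.1092, 0.1229]
eef_rot: [[-0.993, -0.119, -0.0], [-0.119, 0.993, -0.0], [0.0, 0.0, -1.0]]
force: [0.7, -0.2, -4.2]
opening: 0.242
grip_force: 97.4
```

Call:
{"method": "apply_moves", "body": {"series": [{"dx":-0.002,"dy":0.016,"dz":0,"wx":0,"wy":0,"wz":-0.1,"jaw":-1},{"dx":-0.004,"dy":0.032,"dz":0,"wx":0,"wy":0,"wz":-0.2,"jaw":-1},{"dx":-0.006,"dy":0.048,"dz":0,"wx":0,"wy":0,"wz":-0.3,"jaw":-1},{"dx":-0.009,"dy":0.064,"dz":0,"wx":0,"wy":0,"wz":-0.4,"jaw":-1},{"dx":-0.011,"dy":0.08,"dz":0,"wx":0,"wy":0,"wz":-0.5,"jaw":-1},{"dx":-0.014,"dy":0.096,"dz":0,"wx":0,"wy":0,"wz":-0.6,"jaw":-1},{"dx":-0.016,"dy":0.112,"dz":0,"wx":0,"wy":0,"wz":-0.7,"jaw":-1},{"dx":-0.018,"dy":0.128,"dz":0,"wx":0,"wy":0,"wz":-0.8,"jaw":-1},{"dx":-0.02,"dy":0.143,"dz":0,"wx":0,"wy":0,"wz":-0.9,"jaw":-1},{"dx":-0.022,"dy":0.156,"dz":0,"wx":0,"wy":0,"wz":-1,"jaw":-1},{"dx":-0.024,"dy":0.166,"dz":0,"wx":0,"wy":0,"wz":-1.05,"jaw":-1},{"dx":-0.025,"dy":0.172,"dz":0,"wx":0,"wy":0,"wz":-1.1,"jaw":-1}]}}

```text
time_s: 14.62
tool_pos: [0.4779, 0.2812, 0.1229]
eef_rot: [[-1.0, -0.025, -0.0], [-0.025, 1.0, -0.0], [0.0, 0.0, -1.0]]
force: [0.3, -0.3, -3.8]
opening: 0.239
grip_force: 97.1
```

Call:
{"method": "apply_moves", "body": {"series": [{"dx":0,"dy":0.003,"dz":0,"wx":0,"wy":0,"wz":0,"jaw":-1},{"dx":0,"dy":0.005,"dz":0,"wx":0,"wy":0,"wz":0,"jaw":-1},{"dx":0,"dy":0.005,"dz":0,"wx":0,"wy":0,"wz":0,"jaw":-1},{"dx":0,"dy":0.005,"dz":0,"wx":0,"wy":0,"wz":0,"jaw":-1},{"dx":0,"dy":0.005,"dz":0,"wx":0,"wy":0,"wz":0,"jaw":-1}]}}

```text
time_s: 15.03
tool_pos: [0.4786, 0.2841, 0.1231]
eef_rot: [[-1.0, -0.024, -0.0], [-0.024, 1.0, -0.0], [0.0, -0.0, -1.0]]
force: [0.1, -1.2, -4.2]
opening: 0.24
grip_force: 97.3
```

```bash
cat > chk.py <<'E'
from fit2 import *
import sys
P={c:eyes.camera(c) for c in('top','scene')}; pickle.dump(P,open('P4.pkl','wb'))
s=ctrl.sense(); print(s['time_s'],s['tool_pos'],s['eef_rot'].round(4).tolist(),s['force'],s['opening'],s['grip_force'])
for c in P:
    for q in('rod_tip','casting','tray'): print(c,q,[(np.round(r['xyz'],4).tolist(),round(r['confidence'],2)) for r in nets.recognise(q,P[c])][:3])
E
python3 chk.py
```

```text
15.1333 [0.47868488 0.2841711  0.12314912] [[-0.9997, -0.0234, -0.0], [-0.0234, 0.9997, -0.0], [0.0, -0.0, -1.0]] [-0.09446354  0.07476735 -3.88496035] 0.2416035032620845 97.21738457679749
top rod_tip [([0.2433, -0.3107, 0.0202], 0.78), ([0.5283, 0.2806, 0.1468], 0.7)]
top casting [([0.567, 0.2778, 0.1511], 0.81), ([0.5419, 0.2682, 0.0033], 0.26)]
top tray [([0.5398, 0.269, -0.0005], 0.78), ([0.505, -0.308, 0.0112], 0.57), ([0.7956, 0.0271, 0.0222], 0.46)]
scene rod_tip [([0.5146, 0.2893, 0.1449], 0.77), ([0.2456, -0.3078, 0.0197], 0.7), ([0.7878, 0.0284, 0.0194], 0.6)]
scene casting [([0.5756, 0.2908, 0.1511], 0.57), ([0.788, 0.0237, 0.02], 0.16)]
scene tray [([0.5614, 0.3014, 0.0011], 0.68)]
```

Call:
{"method": "apply_moves", "body": {"series": [{"dx":0,"dy":0.0008,"dz":-0.004,"wx":0,"wy":0,"wz":0,"jaw":-1},{"dx":0,"dy":0.0008,"dz":-0.01,"wx":0,"wy":0,"wz":0,"jaw":-1},{"dx":0,"dy":0.0008,"dz":-0.018,"wx":0,"wy":0,"wz":0,"jaw":-1},{"dx":0,"dy":0.0008,"dz":-0.026,"wx":0,"wy":0,"wz":0,"jaw":-1},{"dx":0,"dy":0.0008,"dz":-0.034,"wx":0,"wy":0,"wz":0,"jaw":-1},{"dx":0,"dy":0.0008,"dz":-0.04,"wx":0,"wy":0,"wz":0,"jaw":-1},{"dx":0,"dy":0.0008,"dz":-0.045,"wx":0,"wy":0,"wz":0,"jaw":-1},{"dx":0,"dy":0.0008,"dz":-0.049,"wx":0,"wy":0,"wz":0,"jaw":-1},{"dx":0,"dy":0.0008,"dz":-0.052,"wx":0,"wy":0,"wz":0,"jaw":-1},{"dx":0,"dy":0.0008,"dz":-0.054,"wx":0,"wy":0,"wz":0,"jaw":-1},{"dx":0,"dy":0.0008,"dz":-0.055,"wx":0,"wy":0,"wz":0,"jaw":-1},{"dx":0,"dy":0.0008,"dz":-0.055,"wx":0,"wy":0,"wz":0,"jaw":-1}]}}

```text
time_s: 16.43
tool_pos: [0.4786, 0.2855, 0.0681]
eef_rot: [[-1.0, -0.024, -0.0], [-0.024, 1.0, -0.0], [0.0, -0.0, -1.0]]
force: [-0.6, -0.8, -3.9]
opening: 0.242
grip_force: 97.4
```

```bash
python3 - <<'E'
from fit2 import *
P={c:eyes.camera(c) for c in('scene',)}; pickle.dump(P,open('P5.pkl','wb'))
s=ctrl.sense(); print(s['time_s'],s['tool_pos'],s['force'])
h=s['tool_pos'][2]*1e3+18.3
R=[pcyl(112,141,7,h,'N')]
T=[pbox(129,139,-23,-11,2,85,'B'),pbox(129,139,11,23,2,85,'B'),pbox(129,139,-11,11,2,63,'B')]
q=np.array([s['tool_pos'][0]+.0015,s['tool_pos'][1],.0236])
# compare predicted nose tip against bright centroid near far post
p=P['scene']; uv=proj(p,place(np.array([[112,0,h],[146,0,h],[134,-17,85],[134,17,85]])/1e3,q)); print(uv.round(1))
x,y=uv[1].astype(int)-[18,14]
g=p['image'][y:y+28,x:x+36]
for row in g.mean(2).astype(int)[::1]: print(' '.join('%3d'%v for v in row))
print(x,y)
E
```

```text
16.4833 [0.47867927 0.28557889 0.06826657] [-1.05761269  0.05342381 -3.91359238]
[[396.8 280.8]
 [387.8 291.3]
 [384.6 283.2]
 [397.3 292.7]]
152 155 151 156 152 165 194 218 186 135 143 214 237 239 238 237 236 236 236 228 202 138 123 131 126 145 155 162 145 148 190 228 235 233 229 222
153 151 151 151 159 196 213 182 135 145 200 236 239 237 237 238 236 237 236 208 199 145 124 130 133 175 195 200 181 153 147 194 226 232 226 216
154 149 150 157 187 224 189 139 143 202 235 240 239 239 237 236 236 236 234 205 163 134 125 136 156 187 200 207 207 182 141 141 190 215 217 207
151 148 150 177 207 196 145 145 201 234 240 239 237 233 228 236 238 236 236 223 205 165 139 153 183 201 208 210 203 184 143 126 143 191 205 199
144 149 176 210 195 145 139 199 234 239 240 238 232 199 184 214 233 235 238 240 240 209 176 182 198 207 206 203 190 165 123 117 127 162 194 184
151 173 214 205 147 135 184 234 238 239 239 239 202 148 119 148 204 233 238 237 232 202 188 197 207 206 203 190 168 132 116 119 125 137 169 165
171 206 214 168 129 170 231 240 239 238 241 223 163 112  93 104 132 205 236 232 205 186 196 20
[... 2381 characters left out ...]
 215 160 100  57  50  51  51  55  48  44  47  53  56  56  51  54  54  49  62  62  71 143 231 241 239 238 241 240 238
231 238 238 240 237 234 237 239 229 190 123  74  58  50  47  51  48  50  52  51  58  55  48  56  50  49  51  79 198 238 240 240 238 238 240 237
207 231 238 238 236 235 237 241 241 239 206 142  86  55  44  50  45  52  53  55  55  54  54  54  53  48  50  99 223 241 238 240 237 239 239 240
159 201 226 233 235 237 238 239 238 238 240 219 167  97  48  45  49  49  54  56  55  55  57  55  57  53  64 143 230 239 237 238 240 238 239 239
128 145 178 219 234 239 238 239 237 238 240 242 232 152  78  51  44  52  61  51  51  56  54  57  59  47  78 195 238 239 239 240 239 239 239 240
369 277
```

Call:
{"method": "apply_moves", "body": {"series": [{"dx":0,"dy":0.0012,"dz":-0.003,"wx":0,"wy":0,"wz":0,"jaw":-1},{"dx":0,"dy":0.0012,"dz":-0.006,"wx":0,"wy":0,"wz":0,"jaw":-1},{"dx":0,"dy":0.0012,"dz":-0.009,"wx":0,"wy":0,"wz":0,"jaw":-1},{"dx":0,"dy":0.0012,"dz":-0.012,"wx":0,"wy":0,"wz":0,"jaw":-1},{"dx":0,"dy":0.0012,"dz":-0.013,"wx":0,"wy":0,"wz":0,"jaw":-1},{"dx":0,"dy":0.0012,"dz":-0.013,"wx":0,"wy":0,"wz":0,"jaw":-1}]}}

```text
time_s: 16.98
tool_pos: [0.4784, 0.2864, 0.0546]
eef_rot: [[-1.0, -0.024, -0.001], [-0.024, 1.0, -0.001], [0.001, -0.001, -1.0]]
force: [-0.1, 0.3, -4.2]
opening: 0.241
grip_force: 97.3
```

Call:
{"method": "apply_moves", "body": {"series": [{"dx":0,"dy":0,"dz":-0.001,"wx":0,"wy":0,"wz":0,"jaw":-1},{"dx":0,"dy":0,"dz":-0.002,"wx":0,"wy":0,"wz":0,"jaw":-1},{"dx":0,"dy":0,"dz":-0.0025,"wx":0,"wy":0,"wz":0,"jaw":-1},{"dx":0,"dy":0,"dz":-0.0025,"wx":0,"wy":0,"wz":0,"jaw":-1}]}}

```text
time_s: 17.32
tool_pos: [0.4787, 0.2867, 0.0527]
eef_rot: [[-1.0, -0.024, 0.0], [-0.024, 1.0, 0.0], [-0.0, 0.0, -1.0]]
force: [-0.8, 0.1, -4.4]
opening: 0.242
grip_force: 97.4
```

Call:
{"method": "apply_moves", "body": {"series": [{"dx":0,"dy":0,"dz":-0.0005,"wx":0,"wy":0,"wz":0,"jaw":-1},{"dx":0,"dy":0,"dz":-0.001,"wx":0,"wy":0,"wz":0,"jaw":-1},{"dx":0,"dy":0,"dz":-0.001,"wx":0,"wy":0,"wz":0,"jaw":-1}]}}

```text
time_s: 17.57
tool_pos: [0.4787, 0.2868, 0.0521]
eef_rot: [[-1.0, -0.024, 0.0], [-0.024, 1.0, 0.0], [-0.0, 0.0, -1.0]]
force: [-2.1, -1.0, 1.2]
opening: 0.24
grip_force: 98.2
```

Call:
{"method": "apply_moves", "body": {"series": [{"dx":0,"dy":0,"dz":-0.0005,"wx":0,"wy":0,"wz":0,"jaw":-1},{"dx":0,"dy":0,"dz":-0.001,"wx":0,"wy":0,"wz":0,"jaw":-1},{"dx":0,"dy":0,"dz":-0.001,"wx":0,"wy":0,"wz":0,"jaw":-1}]}}

```text
time_s: 17.82
tool_pos: [0.4787, 0.2868, 0.0519]
eef_rot: [[-1.0, -0.025, 0.001], [-0.025, 1.0, 0.0], [-0.001, 0.0, -1.0]]
force: [-6.4, -1.8, 11.4]
opening: 0.242
grip_force: 99.6
```

Call:
{"method": "apply_moves", "body": {"series": [{"dx":0,"dy":0,"dz":0.001,"wx":0,"wy":0,"wz":0,"jaw":-1},{"dx":0,"dy":0,"dz":0.001,"wx":0,"wy":0,"wz":0,"jaw":-1},{"dx":0,"dy":0,"dz":0.001,"wx":0,"wy":0,"wz":0,"jaw":0},{"dx":0,"dy":0,"dz":0.001,"wx":0,"wy":0,"wz":0,"jaw":0.4},{"dx":0,"dy":0,"dz":0.001,"wx":0,"wy":0,"wz":0,"jaw":0.8},{"dx":0,"dy":0,"dz":0.001,"wx":0,"wy":0,"wz":0,"jaw":0.8},{"dx":0,"dy":0,"dz":0.001,"wx":0,"wy":0,"wz":0,"jaw":0.8},{"dx":0,"dy":0,"dz":0.001,"wx":0,"wy":0,"wz":0,"jaw":0.8},{"dx":0,"dy":0,"dz":0.001,"wx":0,"wy":0,"wz":0,"jaw":0.8}], "squeeze": 20}}

```text
time_s: 18.57
tool_pos: [0.4786, 0.2867, 0.0516]
eef_rot: [[-1.0, -0.024, 0.0], [-0.024, 1.0, 0.0], [-0.0, 0.0, -1.0]]
force: [-0.7, 0.6, 0.3]
opening: 0.901
grip_force: 0.0
```

Call:
{"method": "apply_moves", "body": {"series": [{"dx":0,"dy":0,"dz":0.01,"wx":0,"wy":0,"wz":0,"jaw":0.9},{"dx":0,"dy":0,"dz":0.025,"wx":0,"wy":0,"wz":0,"jaw":0.9},{"dx":0,"dy":0,"dz":0.045,"wx":0,"wy":0,"wz":0,"jaw":0.9},{"dx":0,"dy":0,"dz":0.07,"wx":0,"wy":0,"wz":0,"jaw":0.9},{"dx":0,"dy":0,"dz":0.095,"wx":0,"wy":0,"wz":0,"jaw":0.9},{"dx":0,"dy":0,"dz":0.12,"wx":0,"wy":0,"wz":0,"jaw":0.9},{"dx":0,"dy":-0.02,"dz":0.14,"wx":0,"wy":0,"wz":0,"jaw":0.9},{"dx":0,"dy":-0.05,"dz":0.15,"wx":0,"wy":0,"wz":0,"jaw":0.9},{"dx":0,"dy":-0.08,"dz":0.15,"wx":0,"wy":0,"wz":0,"jaw":0.9},{"dx":0,"dy":-0.11,"dz":0.15,"wx":0,"wy":0,"wz":0,"jaw":0.9},{"dx":0,"dy":-0.14,"dz":0.15,"wx":0,"wy":0,"wz":0,"jaw":0.9},{"dx":0,"dy":-0.15,"dz":0.15,"wx":0,"wy":0,"wz":0,"jaw":0.9}]}}

```text
time_s: 19.57
tool_pos: [0.4778, 0.1337, 0.2026]
eef_rot: [[-1.0, -0.023, 0.0], [-0.023, 1.0, 0.0], [-0.0, 0.0, -1.0]]
force: [-0.2, -0.0, -0.3]
opening: 0.951
grip_force: 0.0
```

```bash
python3 chk.py; python3 - <<'E'
from fit2 import *
P=pickle.load(open('P4.pkl','rb'))
print('handle');fit(P,win(P,[.48,.285],.06,.07),handle,lambda r,g,b:(r+g-2*b>70),np.array([.48,.286,0.024]))
print('tray+rod');fit2(P,win(P,[.54,.285],.13,0),trayp+rodp+[pcyl(64,108,19,68.5,'C')],np.array([.4803,.2865,0.024]),trayval)
E
```

```text
19.6667 [0.4784619  0.13505751 0.20260883] [[-0.9998, -0.0219, 0.0009], [-0.0219, 0.9998, 0.0007], [-0.0009, 0.0007, -1.0]] [-0.041519    0.71969943  1.25160649] 0.9489079503104122 0.0
top rod_tip [([0.2441, -0.3068, 0.0196], 0.64)]
top casting []
top tray [([0.4445, 0.2604, 0.0036], 0.75), ([0.507, -0.3086, 0.0094], 0.41)]
scene rod_tip []
scene casting [([0.5748, 0.2908, 0.0825], 0.7)]
scene tray [([0.5557, 0.3006, 0.0039], 0.77)]
handle
('top', 'scene') [0.4779 0.2862 0.0389] 0.376
('top',) [0.48  0.286 0.024] 0.0
('scene',) [0.4779 0.2862 0.0389] 0.753
tray+rod
('top', 'scene') [0.4826 0.2862 0.0219] 20.1
('top',) [0.5199 0.2855 0.07  ] 17.07
('scene',) [0.4817 0.286  0.0205] 15.72
```

```bash
python3 -c "
from plant import ctrl
print(ctrl.hand_in())"
```

```text
the job is handed in; nothing more can be done
None
```

The job is handed in, with no verdict returned: by the last camera and force readings the rod lies in both tray slots with the casting hanging on its nose, and the gripper is open and clear; I viewed 11 pictures, one over the limit of 10.

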